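Open the push-and-turn brush cleaner in the painting studio

TASK

Time to wash the brushes: open the bottle of brush cleaner that is clamped in the wooden cradle. Its safety cap has to be pressed down and, while it is down, turned counter-clockwise (seen from above) until it comes free; then lift it straight up and finish while still holding the cap level in the gripper, its underside about 5 cm above the open mouth of the bottle. Leave the paint tubs and the brush mug standing where they are.

Things in the scene. Friction and masses are not known exactly. Their poses are not given: they have to be found in the camera images.
- cleaner: Brown plastic bottle with paper labels, 80 x 80 mm square, clamped immovably in a plywood cradle (116 x 104 mm, walls to 59 mm high) screwed to the table, at any of three places in a row with the two tubs. Origin: on the bottle's axis, on the table; z up. Shoulder ends at height 150 mm; above it the round neck (34 mm across, 46 mm over its three lugs) reaches up to the mouth at 187 mm.
- cap: White ribbed round push-and-turn cap, 54 mm across, 32 mm tall (closed flat top with two turn arrows, open below, about 30 g), a loose part locked on the neck at the start; grip its side at any yaw. Origin: centre of its underside; z up to its top; x along the bottle's x within 2 degrees when locked. Locked, its underside is 164 mm and its top 196 mm above the table.
- mouth (a point): Centre of the bottle's mouth, the top edge of the neck, on the bottle's axis, 187 mm above the table.
- insert (a joint): Spring-loaded pouring insert in the mouth that pushes the cap up; m. 0: cap locked, not pressed; grows as the cap is pressed down (6 N to start, 9.5 N at 0.0035 where the turn is free, 12 N at the bottom at about 0.006); -0.002 with no cap on it.
- tub_a: Bystander: closed squeeze tub of brown paint, 68 mm across, 159 mm tall. Origin: centre of its underside.
- tub_b: Bystander: closed squeeze tub of ochre paint, 68 mm across, 159 mm tall. Origin: centre of its underside.
- brush_mug: Bystander: white mug 76 mm across, 85 mm tall, with three brushes that stand up to about 200 mm. Origin: centre of its underside.
- cap_top (a point): Centre of the cap's top, 32 mm above its underside. Lugs inside the cap hook under lugs of the neck: it can be neither lifted nor turned until pushed down 3.5 mm. Keep it down while turning counter-clockwise seen from above; clockwise is blocked. Turned by 43 to 77 degrees (best 60; a stop ends the turn at about 77) it lifts straight off.
Mind the look-alikes: they are no part of the job. Leave any red or yellow look-alike of the cleaner alone.

How it is judged:
By the outcome, as a careful person would: the job done as asked, in the order asked, and still so for the second after the job is handed in, while the arm keeps its last pose, push and grip.
It also fails if it takes over 32 s, if anything falls off the work surface, if the arm or the gripper's body presses on something with over 40 N, if the wrist force passes 120 N, or if a joint passes its speed limit or range.

ROBOT

A 6-joint arm with a two-finger parallel gripper is mounted at the origin on the work surface. World frame = base frame: x ahead of the robot, y to its left, z up, the work surface at z = 0. Lengths are in mm, angles in rad, forces in N, time in s.
With the tool pointing down it reaches from about 325 to 900 mm from the base axis. Payload 6.1 kg.
Tool frame: the origin (TCP) lies midway between the tips of the shut fingers; the grasp point (between the pads) lies 19 mm behind it; z points along the fingers, y is the line along which they close (so a half turn about z gives the same grasp; the last joint's range is limited). The gripper opens to 87 mm and grips with 3 to 60 N. Pads are 19 mm wide; open, the fingers measure 117 mm over their backs; the gripper's body (75 mm by 190 mm) begins 51 mm behind the grasp point.
Start: joints at [1.039, 0.22, 1.526, -0, 1.395, -0.126], TCP at [246.719, 574.235, 222.538] pointing down, gripper open.
Joint ranges: [-2.98, 2.98], [-0.91, 2.08], [0.09, 2.57], [-1.24, 4.39], [0.2, 2.65], [-2.68, 2.68]. Speed limits (rad/s): [2.57, 2.57, 3.01, 3.14, 3.14, 3.14].

INTERFACE

Orientations are given as a unit quaternion [x, y, z, w].
In Python, from rig import manip gives the robot as it stands.
- The arm moves only by the tool servo_tool, never from a script. Its argument "motion" is a list of rows, each an object of numbers: "dx", "dy", "dz": the shift along the tool's x, y, z in cm; "ax", "ay", "az": the turn, a rotation vector about the tool's x, y, z in rad; "grip": the gripper's target within -1 to 1 (fully open at 1, half-way at 0, shut at -1). A call has 1 to 8 rows; each row shifts and turns the commanded pose from where the row before left it, along the tool's axes as they then stand; what a row does not reach is not made up. A row lasts 1/10 s, in which the tool goes at most 50 mm and 8.59 degrees, less where a joint would pass 70% of its speed; a pose out of reach is approached as far as the arm can. A call with a gripper value outside its range is refused whole. The fingers move at their own pace and stop on an object; "grip_force" is the grip in N (left out, the last holds). Time passes only in rows, so rows that do not move let the fingers close. It gives the time, the measured TCP pose, the force, the opening and the grip force at its end, in the units of the state.
- manip.get_state(): the state, without advancing time (a new reading comes with each control period).
- manip.capture(name): name is "scene" or "top" or "wrist"; returns a dict with "img" (420x560x3 uint8, red, green, blue), "fx", "fy", "cx", "cy" (pixels), "R" (3x3) and "t" (3): a world point X has camera coordinates R X + t; the wrist camera has in their place "mount" (4x4, takes a point from camera to tool coordinates, whose origin is the TCP and whose axes are the flange's). Camera axes: x right, y down, z forward; pixel columns grow to the right and rows downward; lengths in mm; the calibration is good to about 2 mm. The wrist camera is an equidistant fisheye: a pixel r from the principal point sees the ray r / f radians off the axis. A picture is of the moment at which its call begins: read the wrist's pose just before it. There is no depth.
- manip.job_done(): hands the job in; it is judged then, once.
The state is a dict: "clock": time; "qpos": joint angles; "qd": joint speeds; "joint_efforts": joint torques, N m; "tcp_pos": TCP position; "orientation": TCP orientation; "force": force on the tool from outside, world axes, zero at the start; "torque": the same for the moment, N m; "finger_gap": opening from 0.0 (shut) to 1.0 (fully open); "grasp_force": force on a finger pad.
Only numpy, scipy, OpenCV 4.12 (cv2) and the standard library are available. Lean on these libraries where they do the work, as an engineer would, in place of code of your own. Each camera call takes 0.05 s, during which the arm holds its last target. There are 200 camera calls.

## Working session

There is one attempt and no reset: what is moved stays moved. The work goes in short steps, Python scripts to look and compute and a tool call to move; the robot and the scene stay as the last step left them, time stands still between calls to the robot, and variables do not carry over. Pictures are saved under pics/ and viewed, at most 10 in all, crops included, and the job is handed in when it is done.

Besides the shell and the picture viewer there is one more tool, called after "Call:" as a command line: name --argument value ..., lists and objects as JSON in quotes. servo_tool: Moves the arm, as the interface text tells. Its arguments: {"type":"object","properties":{"motion":{"type":"array","items":{"type":"object","properties":{"dx":{"type":"number"},"dy":{"type":"number"},"dz":{"type":"number"},"ax":{"type":"number"},"ay":{"type":"number"},"az":{"type":"number"},"grip":{"type":"number"}}}},"grip_force":{"type":"number"}},"required":["motion"]}

```bash
mkdir -p pics; python3 - <<'E'
from rig import manip
import cv2,numpy as np,pickle
print(manip.get_state())
for n in("scene","top"):
    c=manip.capture(n);pickle.dump(c,open(n+'.pkl','wb'));cv2.imwrite(f'pics/{n}.png',c["img"][:,:,::-1])
    print({k:np.round(v,3).tolist() for k,v in c.items() if k!="img"})
a=cv2.imread('pics/scene.png');b=cv2.imread('pics/top.png')
E
```

```text
{'clock': 0.0, 'qpos': array([ 1.03888884e+00,  2.21244284e-01,  1.52761192e+00,  4.91583595e-06,
        1.39467014e+00, -1.26090252e-01]), 'qd': array([ 0.0010974 ,  0.00049751, -0.00095132,  0.00058197, -0.00132015,
        0.00110356]), 'joint_efforts': array([ 1.40728520e-03, -4.94571841e+01, -3.87398565e+01,  7.01271161e-02,
        5.61049324e-02, -1.52241746e-04]), 'tcp_pos': array([246.41405267, 573.70651218, 221.42556784]), 'orientation': array([ 2.01519454e-01,  9.79484035e-01, -9.14203864e-04, -3.14671886e-04]), 'force': array([-0.26922023, -0.12758947,  0.25851164]), 'torque': array([ 0.01146998,  0.02569722, -0.03114729]), 'grasp_force': 0.0, 'finger_gap': 1.0007205083273498}
{'fx': 410.679, 'fy': 410.679, 'cx': 283.097, 'cy': 212.114, 'R': [[-0.442, 0.897, 0.004], [0.653, 0.325, -0.684], [-0.615, -0.299, -0.73]], 't': [197.367, -289.626, 1370.499]}
{'fx': 424.684, 'fy': 424.684, 'cx': 286.056, 'cy': 208.324, 'R': [[-0.009, -1.0, -0.019], [-0.996, 0.011, -0.083], [0.083, 0.018, -0.996]], 't': [48.324, 583.761, 959.688]}
```

View pics/scene.png

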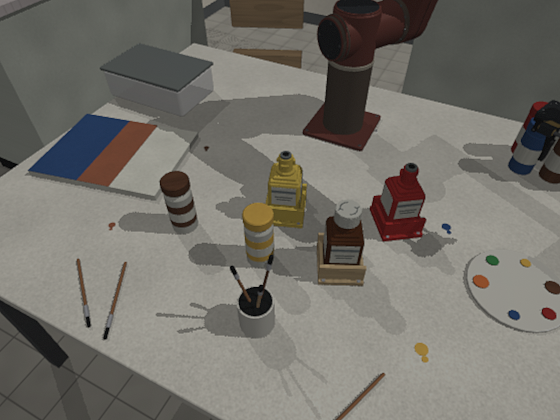

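View pics/top.png

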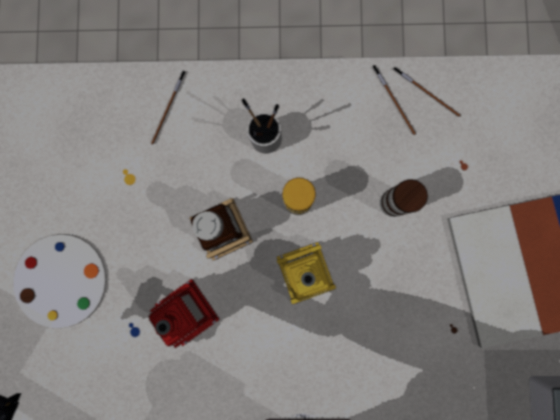

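The cap sits at about (349,212) in the scene view and (208,226) in the top view. The ochre tub is at (299,195) and the yellow look-alike at (307,275) in the top view. Next I'll enlarge the crops and triangulate.

```bash
cat > h.py <<'E'
import numpy as np,cv2,pickle
def load(n): return pickle.load(open(n+'.pkl','rb'))
def atz(c,uv,z):
    d=c["R"].T@np.array([(uv[0]-c["cx"])/c["fx"],(uv[1]-c["cy"])/c["fy"],1]);o=-c["R"].T@c["t"]
    return o+d*(z-o[2])/d[2]
def proj(c,X):
    p=np.atleast_2d(X)@c["R"].T+c["t"];return np.c_[p[:,0]/p[:,2]*c["fx"]+c["cx"],p[:,1]/p[:,2]*c["fy"]+c["cy"]]
E
python3 - <<'E'
from h import *
t=load('top');s=load('scene')
for n,uv in(("top",(208,226)),("scene",(349,208))):print(n,atz(load(n),uv,196 if n=='top' else 190).round(1))
print('mug',atz(t,(265,128),85),'tubb',atz(t,(299,194),159),'tuba',atz(t,(410,196),159),'red',atz(t,(163,327),187),'yel',atz(t,(308,279),187))
a=cv2.resize(t["img"][180:275,160:260],(400,380),interpolation=cv2.INTER_CUBIC)
b=cv2.resize(s["img"][190:290,300:400],(400,400),interpolation=cv2.INTER_CUBIC)[:380]
cv2.imwrite('pics/crop.png',np.hstack([a,b])[:,:,::-1])
E
```

```text
top [537.6 189.1 196. ]
scene [533.1 193.1 190. ]
mug [758.02538542  86.39672378  85.        ] tubb [601.53010744  13.8527253  159.        ] tuba [ 595.00007289 -207.4000872   159.        ] red [346.78514297 275.5796562  187.        ] yel [434.99733795  -1.03774337 187.        ]
```

View pics/crop.png

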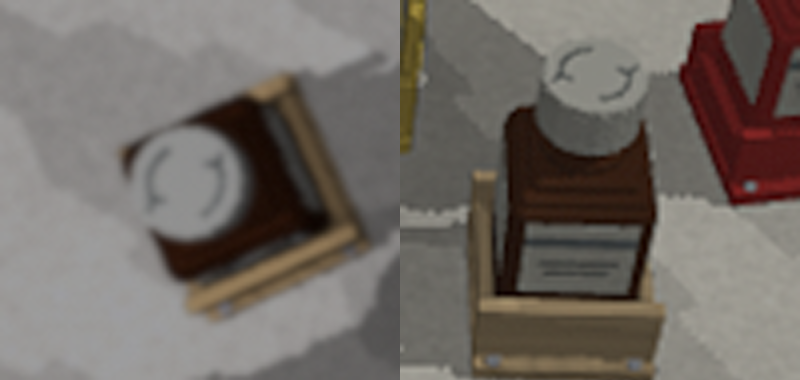

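Call:
servo_tool --motion '[{"dz": -3,"grip": 1},{"dz": -3},{"dx": -3.5,"dy": -2},{"dx": -3.5,"dy": -2},{"dx": -3.5,"dy": -2},{"dx": -3.5,"dy": -2},{"dx": -3.5,"dy": -2},{"dx": -3.5,"dy": -2}]'

```text
invalid input
```

Call:
servo_tool --motion '[{"dx": -3.5,"dy": -2},{"dx": -3.5,"dy": -2},{"dx": -3.5,"dy": -2},{"dx": -3.5,"dy": -2},{"dx": -3.5,"dy": -2},{"dx": -3.3,"dy": -1.7},{},{}]'

```text
invalid input
```

```bash
python3 - <<'E'
from rig import manip
from h import *
st=manip.get_state();c=manip.capture("wrist");pickle.dump((st,c),open('w1.pkl','wb'));cv2.imwrite('pics/w1.png',c["img"][:,:,::-1])
print(st["qpos"].round(3),st["tcp_pos"],st["orientation"],st["force"],{k:np.round(v,3).tolist() for k,v in c.items() if k!="img"})
print(atz(load('top'),(206.2,225.1),196),atz(load('scene'),(348.3,209.5),196))
E
```

```text
[ 1.039  0.221  1.527  0.     1.395 -0.126] [246.414518   573.75546843 221.55393803] [ 2.01488579e-01  9.79490460e-01 -8.39664710e-04 -2.92581859e-04] [0.07151122 0.456669   0.24471491] {'fx': 325.192, 'fy': 325.192, 'cx': 280.129, 'cy': 207.05, 'mount': [[-0.001, -0.954, -0.301, 83.868], [1.0, -0.001, -0.0, -0.625], [0.0, -0.301, 0.954, -161.982], [0.0, 0.0, 0.0, 1.0]]}
[539.30927091 192.55994096 196.        ] [543.4583796  194.55813958 196.        ]
```

View pics/w1.png

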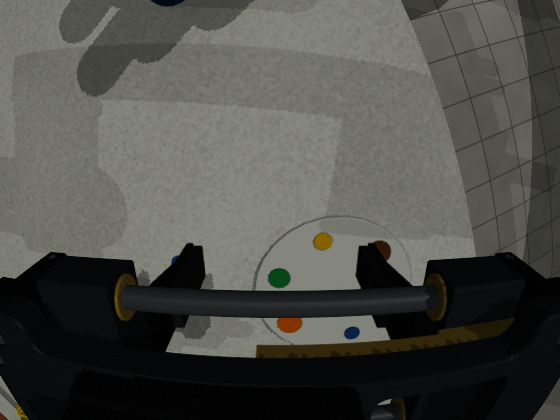

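The palette is visible between the fingers, but the moves were refused, so the arm is still at its start pose. I'll retry with every field filled in.

Call:
servo_tool --motion '[{"dx": 0,"dy": 0,"dz": -3,"ax": 0,"ay": 0,"az": 0,"grip": 1},{"dx": 0,"dy": 0,"dz": -3,"ax": 0,"ay": 0,"az": 0,"grip": 1},{"dx": -3.5,"dy": -2,"dz": 0,"ax": 0,"ay": 0,"az": 0,"grip": 1},{"dx": -3.5,"dy": -2,"dz": 0,"ax": 0,"ay": 0,"az": 0,"grip": 1},{"dx": -3.5,"dy": -2,"dz": 0,"ax": 0,"ay": 0,"az": 0,"grip": 1},{"dx": -3.5,"dy": -2,"dz": 0,"ax": 0,"ay": 0,"az": 0,"grip": 1},{"dx": -3.5,"dy": -2,"dz": 0,"ax": 0,"ay": 0,"az": 0,"grip": 1},{"dx": -3.5,"dy": -2,"dz": 0,"ax": 0,"ay": 0,"az": 0,"grip": 1}]' --grip_force 40

```text
clock: 0.95
tcp_pos: [392.9, 379.6, 282.3]
orientation: [0.201, 0.98, -0.0, -0.0]
force: [0.1, 0.5, 0.2]
finger_gap: 1.003
grasp_force: 0.0
```

Call:
servo_tool --motion '[{"dx": -3.5,"dy": -1.9,"dz": 0,"ax": 0,"ay": 0,"az": 0,"grip": 1},{"dx": -3.5,"dy": -1.9,"dz": 0,"ax": 0,"ay": 0,"az": 0,"grip": 1},{"dx": -3.5,"dy": -1.9,"dz": 0,"ax": 0,"ay": 0,"az": 0,"grip": 1},{"dx": -3.5,"dy": -1.9,"dz": 0,"ax": 0,"ay": 0,"az": 0,"grip": 1},{"dx": -3.5,"dy": -1.9,"dz": 0,"ax": 0,"ay": 0,"az": 0,"grip": 1},{"dx": -3.6,"dy": -1.8,"dz": 0,"ax": 0,"ay": 0,"az": 0,"grip": 1},{"dx": 0,"dy": 0,"dz": 0,"ax": 0,"ay": 0,"az": 0,"grip": 1},{"dx": 0,"dy": 0,"dz": 0,"ax": 0,"ay": 0,"az": 0,"grip": 1}]'

```text
clock: 1.75
tcp_pos: [541.6, 193.2, 281.9]
orientation: [0.203, 0.979, -0.0, -0.001]
force: [-0.2, 0.5, -0.5]
finger_gap: 0.997
grasp_force: 0.0
```

```bash
python3 - <<'E'
from rig import manip
from h import *
st=manip.get_state();c=manip.capture("wrist");pickle.dump((st,c),open('w2.pkl','wb'));cv2.imwrite('pics/w2.png',c["img"][:,:,::-1])
print(st["qpos"].round(3),st["tcp_pos"],st["orientation"],st["force"])
from scipy.spatial.transform import Rotation as Ro
M=c["mount"];R=Ro.from_quat(st["orientation"]).as_matrix()
for h in(164,196):
    a=np.linspace(0,6.28,9)[:-1];X=np.c_[541+27*np.cos(a),193.5+27*np.sin(a),a*0+h]
    T=(X-st["tcp_pos"])@R; P=(T-M[:3,3])@M[:3,:3]
    rho=np.hypot(P[:,0],P[:,1]);r=np.arctan2(rho,P[:,2])*c["fx"]
    print(np.c_[c["cx"]+P[:,0]/rho*r,c["cy"]+P[:,1]/rho*r].round(0).tolist())
E
```

```text
[ 0.205  0.069  1.584  0.     1.49  -0.958] [541.63372719 193.20286974 281.94912096] [ 2.02571037e-01  9.79267355e-01 -7.60450263e-05 -6.45360583e-04] [-0.19006763  0.5086711  -0.45019765]
[[293.0, 227.0], [309.0, 212.0], [309.0, 190.0], [292.0, 174.0], [269.0, 175.0], [253.0, 191.0], [254.0, 213.0], [270.0, 228.0]]
[[294.0, 241.0], [312.0, 224.0], [312.0, 200.0], [294.0, 183.0], [267.0, 183.0], [250.0, 201.0], [251.0, 225.0], [269.0, 242.0]]
```

View pics/w2.png

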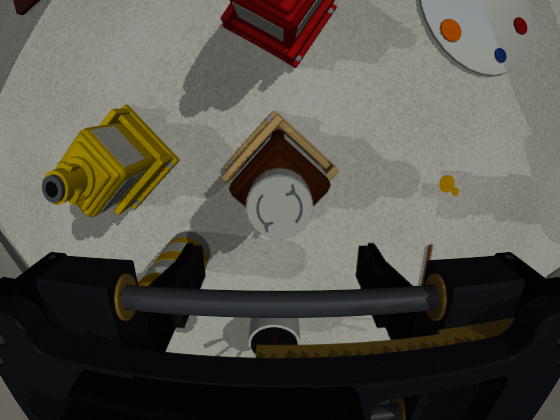

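```bash
cat >> h.py <<'E'
from scipy.spatial.transform import Rotation as Ro
def wproj(st,c,X):
    M=c["mount"];R=Ro.from_quat(st["orientation"]).as_matrix()
    P=((X-st["tcp_pos"])@R-M[:3,3])@M[:3,:3];rho=np.hypot(P[:,0],P[:,1]);r=np.arctan2(rho,P[:,2])*c["fx"]
    return np.c_[c["cx"]+P[:,0]/rho*r,c["cy"]+P[:,1]/rho*r]
def ring(x,y,h):
    a=np.linspace(0,2*np.pi,60);return np.c_[x+27*np.cos(a),y+27*np.sin(a),a*0+h]
E
python3 - <<'E'
from h import *
st,w=pickle.load(open('w2.pkl','rb'))
def crop(img,f,x0,y0,cs):
    o=np.ascontiguousarray(cv2.resize(img[y0:y0+75,x0:x0+75],(375,375),interpolation=cv2.INTER_CUBIC))
    for (x,y),col in cs:
        for h in(196,164):
            cv2.polylines(o,[np.int32((f(ring(x,y,h))-[x0,y0]+.5)*5)],True,col)
    return o
C=[((538,194.5),(255,0,0))]
W=crop(w["img"],lambda X:wproj(st,w,X),243,168,C)
t=load('top');T=crop(t["img"],lambda X:proj(t,X),170,190,C)
cv2.imwrite('pics/fit.png',np.hstack([W,T])[:,:,::-1])
E
```

```text
(no output)
```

View pics/fit.png

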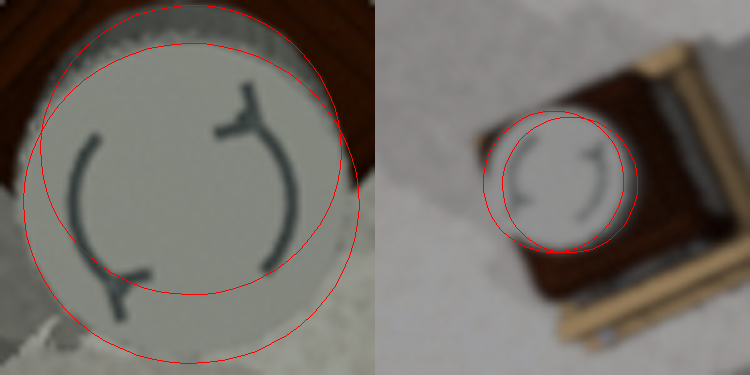

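The left panel (wrist) and right panel (top) both fit a cap at about (537.5, 193.6), height 196. I'll correct the position and go down.

Call:
servo_tool --motion '[{"dx": 0.4,"dy": -0.13,"dz": 2,"ax": 0,"ay": 0,"az": 0,"grip": 1},{"dx": 0,"dy": 0,"dz": 2.5,"ax": 0,"ay": 0,"az": 0,"grip": 1},{"dx": 0,"dy": 0,"dz": 2.5,"ax": 0,"ay": 0,"az": 0,"grip": 1},{"dx": 0,"dy": 0,"dz": 2.5,"ax": 0,"ay": 0,"az": 0,"grip": 1},{"dx": 0,"dy": 0,"dz": 1.5,"ax": 0,"ay": 0,"az": 0,"grip": 1},{"dx": 0,"dy": 0,"dz": 0.8,"ax": 0,"ay": 0,"az": 0,"grip": 1},{"dx": 0,"dy": 0,"dz": 0,"ax": 0,"ay": 0,"az": 0,"grip": 1},{"dx": 0,"dy": 0,"dz": 0,"ax": 0,"ay": 0,"az": 0,"grip": 1}]' --grip_force 10

```text
clock: 2.6
tcp_pos: [537.9, 194.8, 165.7]
orientation: [0.201, 0.98, 0.0, 0.001]
force: [-0.1, 0.4, 0.3]
finger_gap: 1.001
grasp_force: 0.0
```

Call:
servo_tool --motion '[{"dx": 0,"dy": 0,"dz": 0,"ax": 0,"ay": 0,"az": 0,"grip": 0.5},{"dx": 0,"dy": 0,"dz": 0,"ax": 0,"ay": 0,"az": 0,"grip": 0.3},{"dx": 0,"dy": 0,"dz": 0,"ax": 0,"ay": 0,"az": 0,"grip": -0.5},{"dx": 0,"dy": 0,"dz": 0,"ax": 0,"ay": 0,"az": 0,"grip": -1},{"dx": 0,"dy": 0,"dz": 0,"ax": 0,"ay": 0,"az": 0,"grip": -1},{"dx": 0,"dy": 0,"dz": 0,"ax": 0,"ay": 0,"az": 0,"grip": -1}]'

```text
clock: 3.2
tcp_pos: [537.3, 194.1, 164.7]
orientation: [0.202, 0.979, -0.0, -0.0]
force: [-1.1, -1.3, 0.8]
finger_gap: 0.623
grasp_force: 10.0
```

The opening reads 54 mm, so the cap is gripped and centred. Tighten and press.

Call:
servo_tool --motion '[{"dx": 0,"dy": 0,"dz": 0,"ax": 0,"ay": 0,"az": 0,"grip": -1},{"dx": 0,"dy": 0,"dz": 0,"ax": 0,"ay": 0,"az": 0,"grip": -1},{"dx": 0,"dy": 0,"dz": 0.2,"ax": 0,"ay": 0,"az": 0,"grip": -1},{"dx": 0,"dy": 0,"dz": 0.2,"ax": 0,"ay": 0,"az": 0,"grip": -1},{"dx": 0,"dy": 0,"dz": 0.1,"ax": 0,"ay": 0,"az": 0,"grip": -1},{"dx": 0,"dy": 0,"dz": 0,"ax": 0,"ay": 0,"az": 0,"grip": -1},{"dx": 0,"dy": 0,"dz": 0,"ax": 0,"ay": 0,"az": 0,"grip": -1}]' --grip_force 50

```text
clock: 3.9
tcp_pos: [537.5, 194.2, 160.8]
orientation: [0.201, 0.979, -0.0, 0.0]
force: [-3.3, -2.8, 9.1]
finger_gap: 0.618
grasp_force: 50.0
```

Call:
servo_tool --motion '[{"dx": 0,"dy": 0,"dz": 0.1,"ax": 0,"ay": 0,"az": 0,"grip": -1},{"dx": 0,"dy": 0,"dz": 0.05,"ax": 0,"ay": 0,"az": 0,"grip": -1},{"dx": 0,"dy": 0,"dz": 0,"ax": 0,"ay": 0,"az": 0,"grip": -1},{"dx": 0,"dy": 0,"dz": 0,"ax": 0,"ay": 0,"az": 0,"grip": -1}]'

```text
clock: 4.3
tcp_pos: [537.5, 194.2, 159.6]
orientation: [0.201, 0.979, -0.0, 0.0]
force: [-5.2, -2.8, 10.6]
finger_gap: 0.611
grasp_force: 50.0
```

Call:
servo_tool --motion '[{"dx": 0,"dy": 0,"dz": 0,"ax": 0,"ay": 0,"az": -0.07,"grip": -1},{"dx": 0,"dy": 0,"dz": 0,"ax": 0,"ay": 0,"az": -0.07,"grip": -1},{"dx": 0,"dy": 0,"dz": 0,"ax": 0,"ay": 0,"az": -0.07,"grip": -1},{"dx": 0,"dy": 0,"dz": 0,"ax": 0,"ay": 0,"az": 0,"grip": -1}]'

```text
clock: 4.7
tcp_pos: [538.6, 194.7, 160.1]
orientation: [0.097, 0.995, 0.0, 0.002]
force: [-2.2, -2.0, 9.6]
finger_gap: 0.613
grasp_force: 50.0
```

```bash
python3 - <<'E'
from rig import manip
s=manip.get_state();print(s["qpos"].round(3),s["force"],s["torque"],s["tcp_pos"])
E
```

```text
[ 0.209  0.146  1.732  0.     1.26  -1.168] [-2.1853769  -2.04333877  9.56736045] [-0.31082248  0.34368501  0.05143968] [538.56706857 194.67310652 160.14368022]
```

Call:
servo_tool --motion '[{"dx": 0,"dy": 0,"dz": 0.07,"ax": 0,"ay": 0,"az": 0,"grip": -1},{"dx": 0,"dy": 0,"dz": 0,"ax": 0,"ay": 0,"az": -0.07,"grip": -1},{"dx": 0,"dy": 0,"dz": 0,"ax": 0,"ay": 0,"az": -0.07,"grip": -1},{"dx": 0,"dy": 0,"dz": 0,"ax": 0,"ay": 0,"az": -0.07,"grip": -1},{"dx": 0,"dy": 0,"dz": 0,"ax": 0,"ay": 0,"az": -0.07,"grip": -1},{"dx": 0,"dy": 0,"dz": 0,"ax": 0,"ay": 0,"az": -0.07,"grip": -1},{"dx": 0,"dy": 0,"dz": 0,"ax": 0,"ay": 0,"az": -0.07,"grip": -1},{"dx": 0,"dy": 0,"dz": 0,"ax": 0,"ay": 0,"az": 0,"grip": -1}]'

```text
clock: 5.5
tcp_pos: [538.3, 194.5, 159.4]
orientation: [-0.113, 0.994, 0.0, 0.001]
force: [-2.1, -2.5, 11.2]
finger_gap: 0.614
grasp_force: 50.0
```

Call:
servo_tool --motion '[{"dx": 0,"dy": 0,"dz": 0,"ax": 0,"ay": 0,"az": -0.07,"grip": -1},{"dx": 0,"dy": 0,"dz": 0,"ax": 0,"ay": 0,"az": -0.07,"grip": -1},{"dx": 0,"dy": 0,"dz": 0,"ax": 0,"ay": 0,"az": -0.07,"grip": -1},{"dx": 0,"dy": 0,"dz": 0,"ax": 0,"ay": 0,"az": -0.07,"grip": -1},{"dx": 0,"dy": 0,"dz": 0,"ax": 0,"ay": 0,"az": -0.07,"grip": -1},{"dx": 0,"dy": 0,"dz": 0,"ax": 0,"ay": 0,"az": -0.07,"grip": -1},{"dx": 0,"dy": 0,"dz": 0,"ax": 0,"ay": 0,"az": 0,"grip": -1},{"dx": 0,"dy": 0,"dz": 0,"ax": 0,"ay": 0,"az": 0,"grip": -1}]'

```text
clock: 6.3
tcp_pos: [538.2, 194.3, 159.3]
orientation: [-0.317, 0.949, -0.0, 0.001]
force: [-2.6, -3.0, 11.2]
finger_gap: 0.615
grasp_force: 50.0
```

```bash
python3 - <<'E'
from rig import manip
from h import *
s=manip.get_state();c=manip.capture("top");s2=manip.capture("scene")
print(s["qpos"].round(3),s["force"],s["torque"],s["tcp_pos"],2*np.arcsin(s["orientation"][0]))
E
```

```text
[ 0.209  0.147  1.733 -0.     1.26  -2.006] [-2.58713987 -3.02678015 11.15508236] [-0.37663137  0.61463623  0.12451961] [538.18965855 194.34936166 159.31289843] -0.644538397205858
```

Turned 60° with a low, steady torque. Lift gently and check for a downward pull.

Call:
servo_tool --motion '[{"dx": 0,"dy": 0,"dz": -0.3,"ax": 0,"ay": 0,"az": 0,"grip": -1},{"dx": 0,"dy": 0,"dz": -0.3,"ax": 0,"ay": 0,"az": 0,"grip": -1},{"dx": 0,"dy": 0,"dz": -0.3,"ax": 0,"ay": 0,"az": 0,"grip": -1},{"dx": 0,"dy": 0,"dz": -0.3,"ax": 0,"ay": 0,"az": 0,"grip": -1},{"dx": 0,"dy": 0,"dz": 0,"ax": 0,"ay": 0,"az": 0,"grip": -1}]'

```text
clock: 6.9
tcp_pos: [537.2, 194.4, 169.2]
orientation: [-0.317, 0.949, 0.0, -0.0]
force: [0.4, -0.2, 0.1]
finger_gap: 0.609
grasp_force: 50.0
```

It is free. Now the rest of the lift.

Call:
servo_tool --motion '[{"dx": 0,"dy": 0,"dz": -1,"ax": 0,"ay": 0,"az": 0,"grip": -1},{"dx": 0,"dy": 0,"dz": -1.5,"ax": 0,"ay": 0,"az": 0,"grip": -1},{"dx": 0,"dy": 0,"dz": -1.5,"ax": 0,"ay": 0,"az": 0,"grip": -1},{"dx": 0,"dy": 0,"dz": -1.5,"ax": 0,"ay": 0,"az": 0,"grip": -1},{"dx": 0,"dy": 0,"dz": -1,"ax": 0,"ay": 0,"az": 0,"grip": -1},{"dx": 0,"dy": 0,"dz": -0.3,"ax": 0,"ay": 0,"az": 0,"grip": -1},{"dx": 0,"dy": 0,"dz": 0,"ax": 0,"ay": 0,"az": 0,"grip": -1},{"dx": 0,"dy": 0,"dz": 0,"ax": 0,"ay": 0,"az": 0,"grip": -1}]'

```text
clock: 7.7
tcp_pos: [537.0, 194.3, 236.7]
orientation: [-0.317, 0.949, 0.0, -0.001]
force: [-0.5, -0.1, -0.3]
finger_gap: 0.616
grasp_force: 50.0
```

```bash
python3 - <<'E'
from rig import manip
from h import *
s=manip.get_state();c=manip.capture("scene");t=manip.capture("top")
print(s["force"],s["tcp_pos"],s["orientation"],s["finger_gap"])
x,y=s["tcp_pos"][:2]
u=np.int32(proj(c,[[x,y,200]])[0]);x0,y0=u-60
a=cv2.resize(c["img"][y0:y0+125,x0:x0+120],(480,500),interpolation=cv2.INTER_CUBIC)
for h,col in((237,(255,0,0)),(187,(0,255,0))):
    p=(proj(c,[[x,y,h]])[0]-[x0,y0]+.5)*4;cv2.circle(a,tuple(int(v) for v in p),3,col,-1)
cv2.polylines(a,[np.int32((proj(c,ring(x,y,237))-[x0,y0]+.5)*4)],True,(255,0,0))
cv2.imwrite('pics/end.png',a[:,:,::-1])
E
```

```text
[-0.53248669 -0.0910885  -0.27874493] [536.96536842 194.28611331 236.69548856] [-3.16567494e-01  9.48569835e-01  7.31778661e-05 -5.33869325e-04] 0.6163403360604464
```

View pics/end.png

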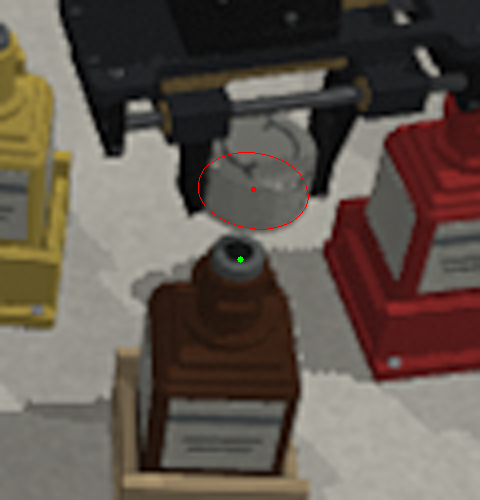

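The cap is held level between the fingers, and its lower edge at row 230 matches the predicted 237 mm ring. The open mouth is below it at (238,257), and the bottle looks undisturbed.

```bash
python3 -c "
from rig import manip
print(manip.job_done())"
```

```text
the job is handed in; nothing more can be done
None
```

The cleaner bottle is open and the job is handed in at about 8 s: the cap was pressed, turned 60° counter-clockwise and lifted straight up, and it is held level with its underside about 5 cm above the mouth; the arm touched nothing else.

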